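# Raise the dust hood sash to its working height marker

### The job

Open the bench dust hood to its working height: with the fingertips beneath the lip of the clear sloping sash, gently push the sash up until the lower edge of the lip is level with the point of the height marker on the side post, and leave it standing there with your hand clear. Do not grip the lip, do not shift the marker, and leave the bowl inside and the things in front of the hood where they are.

Things in the scene. Friction and masses are not known exactly. Their poses are not given: they have to be found in the camera images.
- hood: Fixed bench dust hood, 250 deep x 420 wide x 555 high mm: grey plinth 150 mm high with the fan in it, clear panes above. Origin: centre of its footprint on the bench; x points from its front to its back, z up. Above the plinth the front slopes: two aluminium side posts (25 mm wide, at y = +-197 mm) rise from x = -125, z = 150 mm, leaning back (to +x) 25 degrees from the vertical.
- sash: Clear aluminium-framed sash, 364 x 230 x 14 mm, counterweighted: stays where left, slides up to 195 mm up the slope at 2 to 5 N; its lower edge carries a 360 mm lip. Origin: mid-width, level with the lip's flat underside, mid-thickness (x -125, z 150 mm of the hood when shut). z points up the slope, -x out of the front. The lip runs from x = -7 to -39 mm, outer edge 8 mm thick, bevelled above.
- marker: Dark steel height marker clamped on the hood's -y post, 29 wide x 26 high mm, with a thumbscrew on its outer side and a diamond point in front (corner at mid-height). Origin: on the post's line, at the height of the point; axes as the sash's. The lip's lower edge is level with the point when both origins have the same position along z. Stays put unless forced.
- bowl: Turned dark wooden bowl, 100 mm across, 45 mm high, standing on the hood's floor (150 mm above the bench) behind the sash. Origin: under its centre. To be left alone.
- whetstone: Grey whetstone in a dark wooden holder, 75 x 110 x 40 mm, on the bench to one side in front of the hood. Origin: under its centre. To be left alone.
- jar: Amber glass jar with dark lid, 60 mm across, 91 mm high, on the bench to one side in front of the hood. Origin: under its centre. To be left alone.
- sanding_block: Pale wooden sanding block on a cork sole, 64 x 89 x 48 mm, on the bench beside the hood's front. Origin: under its centre. To be left alone.

How it is judged (in metres and radians):
On the way:
1. the fingers press up against the lip from beneath it (contact force between the fingers and sash above 0.5 N and z of the grasp point in the frame of sash below 0.004 m), for 0.2 s.
At the end, for the whole second after the job is handed in: the lip's underside stands within 7 mm of the marker's point along the slope, the sash is at rest, and the marker (within 4 mm) and the bowl, whetstone, jar and sanding block (within 15 mm) are where they were (z of sash in the frame of marker between -0.007 and 0.007 m and linear speed of sash below 0.005 m/s and distance of marker from where it was at the start of the episode below 0.004 m and distance of each of bowl, whetstone, jar, sanding_block from where it was at the start of the episode below 0.015 m); the robot touches nothing.
It fails at once if the lip is gripped or shoved hard (over 35 N) (contact force between the fingers and sash above 35 N).
It fails at once if the sash is flung up (over 0.3 m/s) (linear speed of sash above 0.3 m/s).
It fails at once if the height marker is shifted (distance of marker from where it was at the start of the episode above 0.004 m).
It fails at once if the bowl in the hood is disturbed or lifted (distance of bowl from where it was at the start of the episode above 0.015 m).
It fails at once if the whetstone, jar or sanding block is disturbed or lifted (distance of any of whetstone, jar, sanding_block from where it was at the start of the episode above 0.015 m).
It also fails if it takes over 43 s, if anything falls off the work surface, if the arm or the gripper's body presses on something with over 40 N, if the wrist force passes 120 N, or if a joint passes its speed limit or range.

### The arm

A 7-joint arm with a two-finger parallel gripper is mounted at the origin on the work surface. World frame = base frame: x ahead of the robot, y to its left, z up, the work surface at z = 0. Lengths are in m, angles in degrees, forces in N, time in s.
With the tool pointing down it reaches from about 0.4 to 0.9 m from the base axis. Payload 5.5 kg.
Tool frame: the origin (TCP) lies on the mounting face of the last link; the fingertips stand 173 mm ahead of it and the grasp point (between the pads) lies 155 mm ahead of it; z points along the fingers, y is the line along which they close (so a half turn about z gives the same grasp; the last joint's range is limited). The gripper opens to 85 mm and grips with 20 to 120 N. Pads are 22 mm wide; open, the fingers measure 114 mm over their backs; the gripper's body (76 mm by 85 mm) begins 54 mm behind the grasp point. The pads swing forward as they close: fully open they stand 13 mm farther back than shut.
Start: joints at [83.434, 28.699, -24.465, 88.831, 12.651, 65.22, -12.049], TCP at [0.24, -0.604, 0.405] pointing down, gripper open.
Joint ranges: [-164.97, 164.97], [-17.58, 116.51], [-87.97, 89.64], [11.32, 138.91], [-80.73, 260.73], [10.89, 115.49], [-147.41, 147.41]. Speed limits (degrees/s): [147.25, 147.25, 180, 180, 180, 180, 180].

### API

Orientations are given as [roll, pitch, yaw] about the fixed x, y, z axes, in that order (R = Rz(yaw) Ry(pitch) Rx(roll)).
In Python, from workcell import observe, grab_frame, hand_in gives the robot as it stands.
- The arm moves only by the tool apply_moves, never from a script. Its argument "targets" is text: rows parted by semicolons, each of 4 numbers parted by spaces: the shift along the tool's x, y, z in cm, then the turn about the tool's z in degrees. In form: x y z spin; .... A call has 1 to 8 rows; each row shifts and turns the commanded pose from where the row before left it, along the tool's axes as they then stand; what a row does not reach is not made up. A row lasts 1/12 s, in which the tool goes at most 41.7 mm and 7.16 degrees, less where a joint would pass 70% of its speed; a pose out of reach is approached as far as the arm can. A call is refused whole if a number of a shift passes 4.17 or a number of a turn 7.16, either way. A call with a gripper value outside its range is refused whole. "fingers" is the opening in per cent of the stroke, from 0 (shut) to 100 (fully open), set as the call begins (left out, the last holds). The fingers move at their own pace and stop on an object; "newtons" is the grip in N (left out, the last holds). Time passes only in rows, so rows that do not move let the fingers close. It gives the time, the measured TCP pose, the force, the opening and the grip force at its end, in the units of the state.
- observe(): the state, without advancing time (a new reading comes with each control period).
- grab_frame(name): name is "scene" or "top"; returns a dict with "frame" (400x640x3 uint8, red, green, blue), "camera_matrix" (3x3 intrinsics, pixels), "D" ([k1, k2, p1, p2, k3] as OpenCV has them; the pictures are not rectified), "R" (3x3) and "t" (3): a world point X has camera coordinates R X + t. Camera axes: x right, y down, z forward; pixel columns grow to the right and rows downward; lengths in m; the calibration is good to about 2 mm. A picture is of the moment at which its call begins. There is no depth.
- hand_in(): hands the job in; it is judged then, once.
The state is a dict: "clock": time; "joints": joint angles; "qvel": joint speeds; "joint_efforts": joint torques, N m; "ee_pos": TCP position; "tcp_rot": TCP orientation; "contact_force": force on the tool from outside, world axes, zero at the start; "wrist_torque": the same for the moment, N m; "finger_gap": finger opening in m; "grasp_force": force on a finger pad.
Only numpy, scipy, OpenCV 4.12 (cv2) and the standard library are available. Lean on these libraries where they do the work, as an engineer would, in place of code of your own. Each camera call takes 0.05 s, during which the arm holds its last target. There are 200 camera calls.

## Working session

There is one attempt and no reset: what is moved stays moved. The work goes in short steps, Python scripts to look and compute and a tool call to move; the robot and the scene stay as the last step left them, time stands still between calls to the robot, and variables do not carry over. Pictures are saved under pics/ and viewed, at most 10 in all, crops included, and the job is handed in when it is done.

Besides the shell and the picture viewer there is one more tool, called after "Emit:" as name(argument=value, ...), one argument or row to a line, values as JSON. apply_moves: Moves the arm, as the interface text tells. Its arguments: {"type":"object","properties":{"targets":{"type":"string"},"fingers":{"type":"number"},"newtons":{"type":"number"}},"required":["targets"]}

```bash
mkdir -p pics; ls; python3 - <<'E'
from workcell import *
import cv2
print(observe())
for n in("scene","top"):
    f=grab_frame(n); cv2.imwrite(f"pics/{n}0.png",f["frame"][:,:,::-1]); print(n,f["camera_matrix"],f["D"],f["R"],f["t"])
E
```

```text
pics
{'clock': 0.0, 'joints': array([ 83.43432307,  28.75468679, -24.45197216,  88.89173729,
        12.65083548,  65.2187519 , -12.0523898 ]), 'qvel': array([ 0.0344803 , -0.02482955, -0.07576151,  0.00033331, -0.04214605,
       -0.11228985, -0.00865284]), 'joint_efforts': array([ 1.10837878e-03, -5.69518304e+01, -5.81588253e+00, -2.80937755e+01,
        1.05214879e-02,  1.17073892e-02,  8.34186011e-06]), 'ee_pos': array([ 0.23957187, -0.6038595 ,  0.40364535]), 'tcp_rot': array([-1.79888177e+02, -3.64723152e-03,  2.16447924e+01]), 'contact_force': array([-0.51579219, -0.08088645, -0.18226812]), 'wrist_torque': array([ 0.03075461, -0.04414555,  0.00328151]), 'grasp_force': 0.0, 'finger_gap': 0.08541715116021263}
scene [[486.74753756   0.         319.73930896]
 [  0.         486.74753756 193.58270241]
 [  0.           0.           1.        ]] [0.00996295 0.         0.         0.         0.        ] [[ 0.01480548 -0.9998443  -0.0096002 ]
 [-0.94534738 -0.01086946 -0.3258837 ]
 [ 0.32572861  0.01390039 -0.94536112]] [0.09835068 0.59967393 1.28668043]
top [[460.49533797   0.         308.58425779]
 [  0.         460.49533797 203.77489479]
 [  0.           0.           1.        ]] [-0.04584251  0.          0.          0.          0.        ] [[ 0.02911042 -0.99912395 -0.03006513]
 [-0.98485907 -0.0235265  -0.17175305]
 [ 0.17089526  0.03460972 -0.98468116]] [0.09504948 0.58786003 0.98986372]
```

View pics/scene0.png

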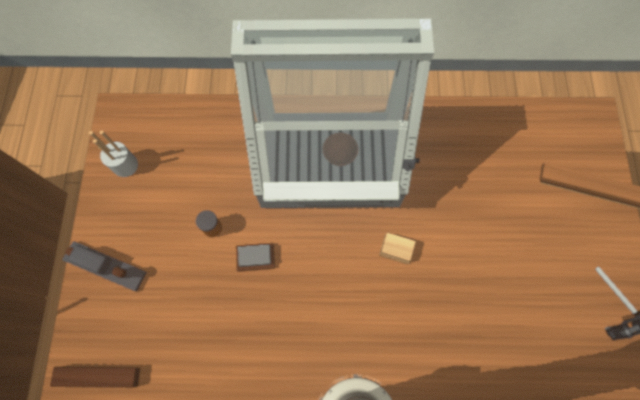

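View pics/top0.png

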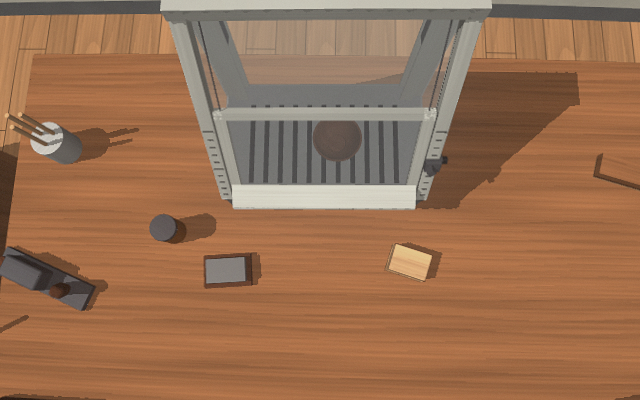

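The hood is ahead with its sash nearly shut. The lip's front edge is at about row 200 of the scene view (columns 262–400) and row 208 of the top view (columns 233–415). The marker is at about (412,164) in the scene view and (435,165) in the top view. I'll zoom in on both for exact pixels.

```bash
python3 - <<'E'
import cv2,numpy as np
s=cv2.imread("pics/scene0.png");t=cv2.imread("pics/top0.png")
a=cv2.resize(s[145:215,240:440],None,fx=4,fy=4,interpolation=cv2.INTER_CUBIC)
b=cv2.resize(t[145:220,240-20:440+20][:, :],None,fx=800/240,fy=800/240,interpolation=cv2.INTER_CUBIC)
cv2.imwrite("pics/crop1.png",np.vstack([a,b])); print(a.shape,b.shape)
E
```

```text
(280, 800, 3) (250, 800, 3)
```

View pics/crop1.png

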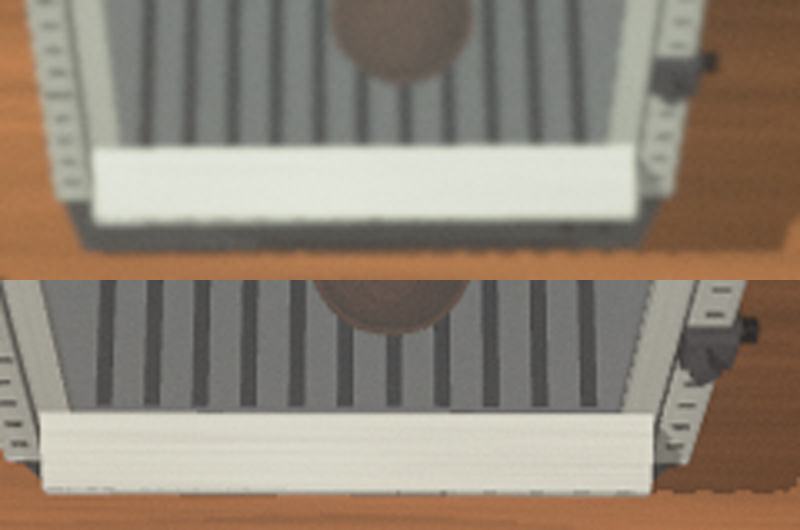

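```bash
cat > h.py <<'E'
import cv2,numpy as np
from workcell import *
def ray(f,p):
    u=cv2.undistortPoints(np.array([[p]],float),f["camera_matrix"],np.array(f["D"]))[0,0]
    R,t=np.array(f["R"]),np.array(f["t"]); d=R.T@np.r_[u,1]; return -R.T@t,d/np.linalg.norm(d)
def tri(f,g,p,q):
    A=np.zeros((3,3));b=np.zeros(3)
    rs=[ray(f,p),ray(g,q)]
    for c,d in rs: M=np.eye(3)-np.outer(d,d);A+=M;b+=M@c
    X=np.linalg.solve(A,b); return X,[np.linalg.norm((np.eye(3)-np.outer(d,d))@(X-c))*1e3 for c,d in rs]
def plane(f,p,z): c,d=ray(f,p); return c+d*(z-c[2])/d[2]
E
python3 - <<'E'
from h import *
np.set_printoptions(precision=4,suppress=True)
f,g=grab_frame("scene"),grab_frame("top")
P={"lipL":((263.5,200.5),(233.5,208.9)),"lipR":((398.75,199),(415,208.6)),"mtip":((409.3,169.8),(431.8,175.6)),"mcen":((408.7,164),(432.4,166)),"screw":((418,160.5),(444.5,159.5))}
for k,(p,q) in P.items(): print(k,*tri(f,g,p,q), 'z.1665:',plane(f,p,.1665),plane(g,q,.1665))
for n,p,z in(("jar",(163,228),.091),("whet",(227,270),.04),("sand",(410,262),.048)): print(n,plane(g,p,z))
E
```

```text
lipL [0.5483 0.2543 0.1848] [np.float64(0.03553539575344842), np.float64(0.03553539575344941)] z.1665: [0.5543 0.2567 0.1665] [0.5512 0.258  0.1665]
lipR [ 0.5592 -0.1053  0.1763] [np.float64(0.8675619495960224), np.float64(0.8675619495960638)] z.1665: [ 0.5628 -0.1077  0.1665] [ 0.5606 -0.1064  0.1665]
mtip [ 0.6044 -0.1185  0.2717] [np.float64(2.3184570403266487), np.float64(2.318457040326581)] z.1665: [ 0.6477 -0.1398  0.1665] [ 0.6291 -0.1411  0.1665]
mcen [ 0.6234 -0.1201  0.2652] [np.float64(0.9946367012390903), np.float64(0.9946367012391127)] z.1665: [ 0.6649 -0.139   0.1665] [ 0.6492 -0.1427  0.1665]
screw [ 0.6425 -0.1484  0.243 ] [np.float64(1.2607728489977466), np.float64(1.260772848997678)] z.1665: [ 0.6756 -0.1651  0.1665] [ 0.6634 -0.1675  0.1665]
jar [0.517  0.4265 0.091 ]
whet [0.4316 0.2903 0.04  ]
sand [ 0.4604 -0.1178  0.048 ]
```

```bash
python3 - <<'E'
import cv2,numpy as np
s=cv2.imread("pics/scene0.png");t=cv2.imread("pics/top0.png")
a=cv2.resize(s[145:205,390:430],(400,600),interpolation=cv2.INTER_CUBIC)
b=cv2.resize(t[150:210,410:450],(400,600),interpolation=cv2.INTER_CUBIC)
o=np.hstack([a,b]); o=np.clip((o/255.)**.6*255,0,255).astype('uint8')
cv2.imwrite("pics/crop2.png",o)
from h import *
f,g=grab_frame("scene"),grab_frame("top")
for p in((261.25,207.5),(399.5,206.5)):print(plane(f,p,0))
E
```

```text
[0.58625961 0.28508275 0.        ]
[ 0.5944043  -0.13506374  0.        ]
```

View pics/crop2.png

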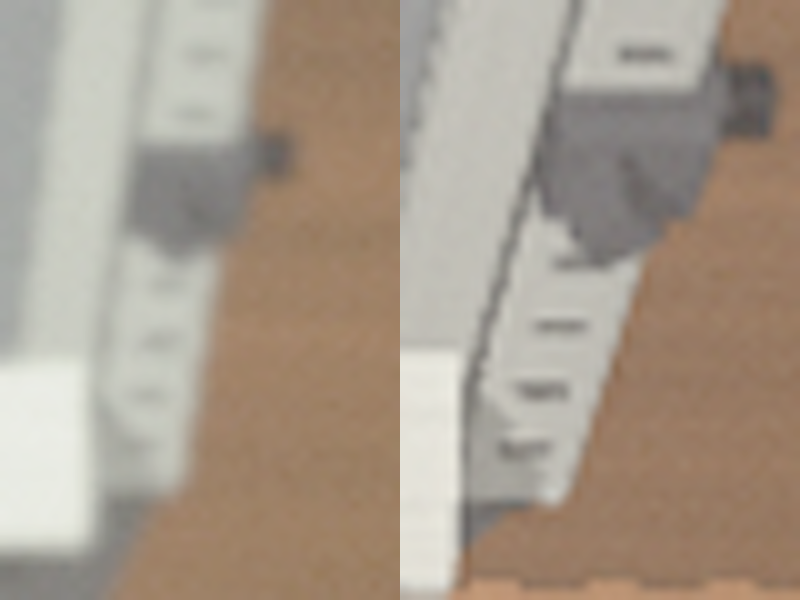

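```bash
cat >> h.py <<'E'
yaw=np.radians(1.5); H=np.array([.5925,.0745,0])  # mid-width, x=-125 line at bench
ex=np.array([np.cos(yaw),np.sin(yaw),0]);ey=np.array([-np.sin(yaw),np.cos(yaw),0]);ez=np.array([0,0,1.])
a=np.radians(25); X=ex*np.cos(a)-ez*np.sin(a); Z=ex*np.sin(a)+ez*np.cos(a); O=H+.15*ez
def slope(f,p,d): # hit on the plane d outward of the sash mid-plane -> (y,s) in mm
    c,r=ray(f,p); k=(-d-(c-O)@X)/(r@X); Q=c+k*r-O; return np.round([Q@ey*1e3,Q@Z*1e3],1)
E
python3 - <<'E'
from h import *
f,g=grab_frame("scene"),grab_frame("top")
P={"lipL":((263.5,200.5),(233.5,208.9)),"lipR":((398.75,199),(415,208.6)),"mtip":((408,169.8),(430.3,176.2)),"mtop":((409.5,159.4),(433.4,158.9)),"screw":((417,160.3),(444.5,160)),
"postbot":((407.5,194),(425.5,200))}
for k,(p,q) in P.items():
  for d in (0,.0125,.025,.039): print(k,d,slope(f,p,d),slope(g,q,d))
E
```

```text
lipL 0 [189.8 -38.8] [198.3 -59.2]
lipL 0.0125 [187.5 -25.5] [194.  -40.9]
lipL 0.025 [185.3 -12.2] [189.7 -22.6]
lipL 0.039 [182.9   2.6] [184.9  -2. ]
lipR 0 [-190.1  -40.3] [-194.3  -59.5]
lipR 0.0125 [-187.2  -27. ] [-189.8  -41.1]
lipR 0.025 [-184.4  -13.7] [-185.4  -22.8]
lipR 0.039 [-181.2    1.2] [-180.4   -2.2]
mtip 0 [-202.9   71.8] [-205.9   52.8]
mtip 0.0125 [-199.9   83.6] [-201.2   68.7]
mtip 0.025 [-196.9   95.3] [-196.5   84.5]
mtip 0.039 [-193.5  108.6] [-191.2  102.3]
mtop 0 [-202.5  108.6] [-201.8  104.7]
mtop 0.0125 [-199.5  119.9] [-197.2  119.4]
mtop 0.025 [-196.5  131.2] [-192.6  134.1]
mtop 0.039 [-193.1  143.9] [-187.5  150.5]
screw 0 [-222.3  105.1] [-223.2  101.5]
screw 0.0125 [-219.   116.5] [-218.1  116.2]
screw 0.025 [-215.8  127.8] [-213.  131.]
screw 0.039 [-212.1  140.5] [-207.3  147.5]
postbot 0 [-212.3  -20.5] [-211.1  -27.5]
postbot 0.0125 [-209.2   -7.5] [-206.2   -9.9]
postbot 0.025 [-206.     5.5] [-201.4    7.7]
postbot 0.039 [-202.5   20.1] [-196.    27.5]
```

Measured: hood yaw is about 1.5°, and the sash is about shut, with the lip edge at x≈0.557, z≈0.1665. The lip length (0.360 m) and plinth width (0.420 m) match the given sizes. The marker's point is about 106 mm up the slope. Next I'll align the gripper, close the fingers and travel.

Emit:
apply_moves(
  targets="0 0 0 6.7; 0 0 0 6.7; 0 0 0 6.7; 1.2 -3 0 0; 1.2 -3 0 0; 1.2 -3 0 0; 1.2 -3 0 0; 1.2 -3 0 0",
  fingers=0,
  newtons=20,
)

```text
clock: 1.07
ee_pos: [0.2961, -0.4511, 0.4048]
tcp_rot: [180.0, -0.0, 1.5]
contact_force: [-0.1, -0.0, -0.5]
finger_gap: 0.0001
grasp_force: 0.0
```

Emit:
apply_moves(
  targets="1.2 -3 0 0; 1.2 -3 0 0; 1.2 -3 0 0; 1.2 -3 0 0; 1.2 -3 0 0; 1.2 -3 0 0; 1.2 -3 0 0; 1.2 -3 0 0",
)

```text
clock: 1.73
ee_pos: [0.3855, -0.2085, 0.405]
tcp_rot: [179.9, -0.0, 1.5]
contact_force: [0.0, 0.4, -0.3]
finger_gap: -0.0004
grasp_force: 0.0
```

Emit:
apply_moves(
  targets="1.5 -3.4 0 0; 1.5 -3.4 0 0; 1.5 -3.4 1.2 0; 1.5 -3.4 1.2 0; 1.5 -3.4 1.2 0; 1.5 -3.4 1.2 0; 1.5 -3.4 1.2 0; 1.5 -3.4 1.2 0",
)

```text
clock: 2.4
ee_pos: [0.4983, 0.0667, 0.3323]
tcp_rot: [180.0, -0.0, 1.5]
contact_force: [0.5, 0.1, 0.4]
finger_gap: 0.0002
grasp_force: 0.0
```

Emit:
apply_moves(
  targets="0 -0.6 1.2 0; 0 0 0.3 0; 0 0 0 0; 0 0 0 0",
)

```text
clock: 2.73
ee_pos: [0.4975, 0.0699, 0.3177]
tcp_rot: [179.9, 0.0, 1.5]
contact_force: [-0.2, -0.7, 0.3]
finger_gap: 0.0002
grasp_force: 0.0
```

```bash
python3 - <<'E'
from h import *
s,t=grab_frame("scene"),grab_frame("top")
cv2.imwrite("pics/p1.png",np.vstack([s["frame"][110:310,180:500],t["frame"][80:280,180:500]])[:,:,::-1].repeat(1,0)); print(observe())
E
```

```text
{'clock': 2.8333, 'joints': array([  23.50003066,   23.5582493 ,  -41.63288376,  113.81196869,
         20.39735265,   49.93900031, -117.72556125]), 'qvel': array([ 0.34506814, -0.31609497, -0.32595995, -0.09150955,  0.04231714,
       -0.14026536, -0.24323418]), 'joint_efforts': array([-4.50314982e-01, -4.07312465e+01, -7.50302821e+00, -2.26279610e+01,
       -9.46873304e-03,  4.92761348e-03,  8.27871845e-03]), 'ee_pos': array([0.49783987, 0.0694689 , 0.31834624]), 'tcp_rot': array([ 1.79938125e+02, -5.08019688e-02,  1.39656616e+00]), 'contact_force': array([ 0.9883905 , -0.01026346, -0.27720255]), 'wrist_torque': array([-0.02943872, -0.05705815,  0.01019157]), 'grasp_force': 0.0, 'finger_gap': 0.0001364370268093491}
```

View pics/p1.png

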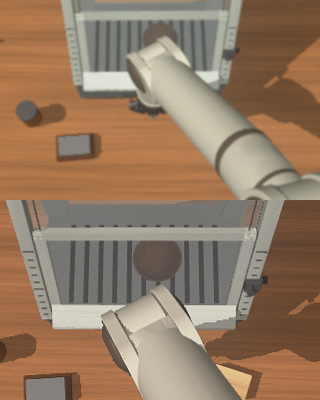

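Emit:
apply_moves(
  targets="1.5 0 0 0; 1.5 0 0 0; 0.7 0 0 0; 0 0 0 0; 0 0 0 0",
)

```text
clock: 3.25
ee_pos: [0.5345, 0.0714, 0.318]
tcp_rot: [180.0, -0.0, 1.5]
contact_force: [0.1, 0.4, -0.9]
finger_gap: -0.0002
grasp_force: 0.0
```

Emit:
apply_moves(
  targets="0.2 0 0 0; 0.2 0 0 0; 0 0 0 0",
)

```text
clock: 3.5
ee_pos: [0.5385, 0.0721, 0.3178]
tcp_rot: [180.0, -0.0, 1.5]
contact_force: [-0.0, 0.2, 0.7]
finger_gap: -0.0001
grasp_force: 0.0
```

Emit:
apply_moves(
  targets="0.2 0 0 0; 0 0 0 0",
)

```text
clock: 3.67
ee_pos: [0.5408, 0.0723, 0.3178]
tcp_rot: [180.0, -0.0, 1.6]
contact_force: [-0.8, -0.5, 0.0]
finger_gap: 0.0001
grasp_force: 0.0
```

Emit:
apply_moves(
  targets="0.2 0 0 0; 0 0 0 0",
)

```text
clock: 3.83
ee_pos: [0.5424, 0.0724, 0.3176]
tcp_rot: [180.0, 0.1, 1.6]
contact_force: [-0.9, -0.2, 1.1]
finger_gap: -0.0001
grasp_force: 0.6
```

Emit:
apply_moves(
  targets="0.2 0 0 0; 0 0 0 0",
)

```text
clock: 4.0
ee_pos: [0.5432, 0.0725, 0.3173]
tcp_rot: [179.9, 0.3, 1.6]
contact_force: [-6.9, -0.6, 5.0]
finger_gap: 0.0002
grasp_force: 3.6
```

Emit:
apply_moves(
  targets="0.1 0 0 0; 0 0 0 0",
)

```text
clock: 4.17
ee_pos: [0.5435, 0.0726, 0.3172]
tcp_rot: [179.9, 0.4, 1.6]
contact_force: [-10.0, -0.1, 7.0]
finger_gap: 0.0002
grasp_force: 5.0
```

Emit:
apply_moves(
  targets="0 0 -0.1 0; 0 0 -0.1 0; 0 0 0 0",
)

```text
clock: 4.42
ee_pos: [0.5438, 0.0725, 0.3187]
tcp_rot: [180.0, 0.3, 1.6]
contact_force: [-6.4, 0.4, 0.0]
finger_gap: -0.0001
grasp_force: 3.0
```

Emit:
apply_moves(
  targets="0 0 -0.1 0; 0 0 -0.1 0; 0 0 0 0",
)

```text
clock: 4.67
ee_pos: [0.5446, 0.0724, 0.3211]
tcp_rot: [180.0, 0.2, 1.6]
contact_force: [-6.3, -0.4, -1.1]
finger_gap: -0.0001
grasp_force: 3.1
```

The sash force is now about 3.7 N up the slope, so it should be sliding. I'll follow the slope.

Emit:
apply_moves(
  targets="0.1 0 -0.2 0; 0.1 0 -0.2 0; 0.1 0 -0.2 0; 0.1 0 -0.2 0; 0 0 0 0",
)

```text
clock: 5.08
ee_pos: [0.5486, 0.0725, 0.3294]
tcp_rot: [180.0, 0.2, 1.6]
contact_force: [-6.4, 0.2, 1.1]
finger_gap: 0.0003
grasp_force: 3.6
```

```bash
python3 - <<'E'
from h import *
t=grab_frame("top")["frame"]; s=grab_frame("scene")["frame"]
o=np.hstack([cv2.resize(s[145:215,380:430],(400,560),interpolation=cv2.INTER_CUBIC),cv2.resize(t[150:220,400:450],(400,560),interpolation=cv2.INTER_CUBIC)])
cv2.imwrite("pics/p2.png",o[:,:,::-1]); print(observe()["contact_force"],observe()["ee_pos"])
E
```

```text
[-7.91909778 -0.2104578   1.36421988] [0.54860312 0.07254064 0.32940732]
```

View pics/p2.png

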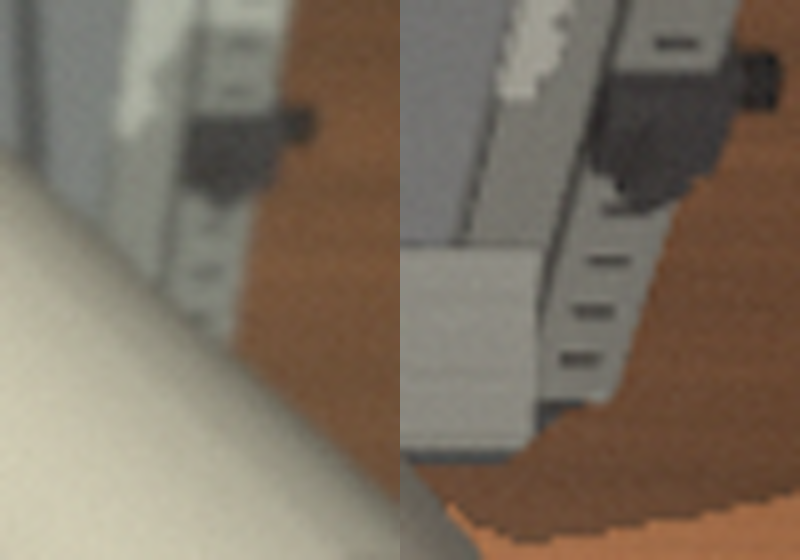

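The sash follows: in the top view the lip's lower edge moved from row 208.9 to about 206. I'll keep going along the slope.

Emit:
apply_moves(
  targets="0.12 0 -0.25 0; 0.12 0 -0.25 0; 0.12 0 -0.25 0; 0.12 0 -0.25 0; 0.12 0 -0.25 0; 0.12 0 -0.25 0; 0.12 0 -0.25 0; 0 0 0 0",
)

```text
clock: 5.85
ee_pos: [0.5569, 0.0728, 0.347]
tcp_rot: [180.0, 0.2, 1.6]
contact_force: [-8.4, -0.5, 3.4]
finger_gap: 0.0003
grasp_force: 4.0
```

```bash
python3 - <<'E'
from h import *
g=grab_frame("top");t=g["frame"]
for c in(408,412): print(c,[ (r,int(t[r,c].mean()),int(t[r,c,0])-int(t[r,c,2])) for r in range(188,216)])
print(slope(g,(412,206.2),.039))
for r in range(150,200,4): print(r,t[r,405:440,:].mean(1).astype(int))
E
```

```text
408 [(188, 131, 10), (189, 134, 10), (190, 131, 11), (191, 130, 11), (192, 136, 12), (193, 132, 12), (194, 131, 12), (195, 131, 10), (196, 133, 12), (197, 132, 11), (198, 129, 12), (199, 117, 11), (200, 78, 5), (201, 72, 3), (202, 74, 4), (203, 72, 6), (204, 77, 6), (205, 72, 6), (206, 73, 4), (207, 77, 8), (208, 87, 15), (209, 95, 14), (210, 92, 13), (211, 96, 15), (212, 96, 13), (213, 99, 16), (214, 101, 17), (215, 104, 17)]
412 [(188, 132, 12), (189, 133, 11), (190, 129, 10), (191, 133, 10), (192, 133, 9), (193, 134, 11), (194, 132, 11), (195, 132, 11), (196, 132, 10), (197, 130, 12), (198, 130, 11), (199, 114, 11), (200, 79, 9), (201, 69, 8), (202, 73, 7), (203, 72, 4), (204, 71, 5), (205, 70, 6), (206, 74, 5), (207, 71, 3), (208, 74, 40), (209, 98, 74), (210, 109, 86), (211, 109, 89), (212, 104, 64), (213, 98, 31), (214, 92, 16), (215, 92, 15)]
[-173.1    6.3]
150 [110 114 112 114 112 113 112 111 105 119 130 149 148 152 150 147 128 113
 113 112 114 102  73  77 100 111 109 109 112 111 111 110 112 111 110]
154 [113 109 112 112 114 111 110 105 118 130 153 145 131 128 111 110 113 11
[... 988 characters left out ...]
32 131 133 133 135 134 125  74 105 110 109
  91  71  71  70  72  84 111 109 104  83  74  78  76  75  75  76  76]
186 [132 134 134 131 133 133 131 134 134 133 131 133 134 130 106 110 111 113
 111 113 110 111 108 110 111 100  67  74  75  76  75  76  77  74  75]
190 [129 130 130 131 128 129 131 129 131 131 129 129 130 123 111 113 112 106
 105 105 109 107 112 108  97  73  73  75  74  72  74  74  72  73  75]
194 [133 131 130 131 131 134 129 132 133 133 131 133 129 120 106  71  75  75
  75  82  98 111 107  91  76  76  77  76  78  77  76  77  72  75  76]
198 [130 131 131 129 129 129 131 130 129 129 130 128 130 118 113 116 116 109
 111 110 113 108  84  76  75  74  72  74  73  75  74  75  73  75  77]
```

```bash
cat >> h.py <<'E'
def edge(im,cols,lo,hi):
    p=im[lo:hi,cols].mean(2).mean(1); i=np.argmin(np.diff(cv2.GaussianBlur(p[:,None],(1,3),0)[:,0])) 
    a=p[max(0,i-4):max(1,i-1)].mean(); b=p[i+3:i+5].mean(); m=(a+b)/2
    for j in range(max(0,i-3),i+4):
        if p[j]>=m>p[j+1]: return lo+j+(p[j]-m)/(p[j]-p[j+1])
E
python3 - <<'E'
from h import *
g=grab_frame("top")
i0=cv2.imread("pics/top0.png")
e0=edge(i0,slice(405,413),195,216); e1=edge(g["frame"],slice(405,413),185,206)
s0,s1=slope(g,(409,e0),.039),slope(g,(409,e1),.039)
print(e0,e1,s0,s1)
# where would the lip edge appear at s=106 (shift s0)
for q in ((430.3,175.7),): print(slope(g,q,.039))
E
```

```text
208.28810191678355 199.35638095238096 [-168.2   -1.1] [-163.5   29.8]
[-190.9  103.7]
```

Emit:
apply_moves(
  targets="0.13 0 -0.28 0; 0.2 0 -0.42 0; 0.2 0 -0.42 0; 0.2 0 -0.42 0; 0.2 0 -0.42 0; 0.2 0 -0.42 0; 0.13 0 -0.28 0; 0 0 0 0",
)

```text
clock: 6.62
ee_pos: [0.5695, 0.073, 0.3738]
tcp_rot: [179.9, 0.2, 1.6]
contact_force: [-9.5, -1.7, 3.7]
finger_gap: 0.0001
grasp_force: 4.5
```

```bash
python3 - <<'E'
from h import *
g=grab_frame("top")
e=edge(g["frame"],slice(405,413),175,200); print(e,slope(g,(409,e),.039)+[0,1.1])
E
```

```text
189.95545977011494 [-158.9   61.6]
```

Emit:
apply_moves(
  targets="0.13 0 -0.28 0; 0.2 0 -0.42 0; 0.2 0 -0.42 0; 0.2 0 -0.42 0; 0.2 0 -0.42 0; 0.2 0 -0.42 0; 0.13 0 -0.28 0; 0 0 0 0",
)

```text
clock: 7.33
ee_pos: [0.582, 0.0733, 0.4003]
tcp_rot: [179.9, 0.3, 1.6]
contact_force: [-10.4, -1.8, 4.7]
finger_gap: 0.0002
grasp_force: 4.9
```

```bash
python3 - <<'E'
from h import *
g=grab_frame("top")
e=edge(g["frame"],slice(405,413),168,192); print(e,slope(g,(409,e),.039)+[0,1.1])
t=g["frame"]; s=grab_frame("scene")["frame"]
o=np.hstack([cv2.resize(s[145:195,380:430],(400,400),interpolation=cv2.INTER_CUBIC),cv2.resize(t[145:195,400:450],(400,400),interpolation=cv2.INTER_CUBIC)])
cv2.imwrite("pics/p3.png",np.clip((o[:,:,::-1]/255.)**.6*255,0,255).astype('uint8'))
E
```

```text
175.257183908046 [-152.1  106.3]
```

View pics/p3.png

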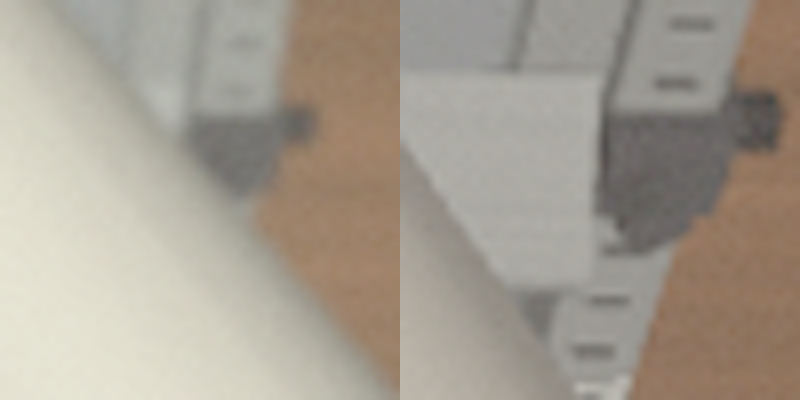

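```bash
python3 - <<'E'
from h import *
g=grab_frame("top")
e=edge(g["frame"],slice(418,422),172,190); print(e,slope(g,(420,e),.039)+[0,1.1])
print(g["frame"][172:190,418:422].mean(2).mean(1).astype(int))
E
```

```text
180.0016149870801 [-174.4   92.2]
[129 129 124 128 126 127 126 124 111  89  87  94  96  99 100 105 100 102]
```

s is about 92 mm against a target of about 105, so 13 mm remain.

Emit:
apply_moves(
  targets="0.11 0 -0.23 0; 0.11 0 -0.23 0; 0.11 0 -0.23 0; 0.11 0 -0.23 0; 0.11 0 -0.23 0; 0 0 0 0; 0 0 0 0; 0 0 0 0",
)

```text
clock: 8.15
ee_pos: [0.5872, 0.0734, 0.4115]
tcp_rot: [179.9, 0.3, 1.6]
contact_force: [-10.0, -1.1, 2.8]
finger_gap: -0.0003
grasp_force: 5.1
```

```bash
python3 - <<'E'
from h import *
g=grab_frame("top")
print(g["frame"][166:186,421:425].mean(2).mean(1).astype(int))
e=edge(g["frame"],slice(421,425),168,186); print(e,slope(g,(423,e),.039)+[0,1.1])
E
```

```text
[123 126 128 127 123 127 125 126 126 116 106  95 102 107 108 109  92 101
 108 107]
175.01973684210526 [-177.3  106.9]
```

Emit:
apply_moves(
  targets="-0.3 0 0 0; -0.5 0 0 0; -1 0 0 0; -2 0 0 0; -2 0 0 0; -2 0 0 0; -2 0 0 0; -2 0 0 0",
)

```text
clock: 8.87
ee_pos: [0.4696, 0.0704, 0.4122]
tcp_rot: [180.0, -0.1, 1.5]
contact_force: [-0.4, -0.8, 0.0]
finger_gap: 0.0001
grasp_force: 0.0
```

Emit:
apply_moves(
  targets="0 -3 0 0; 0 -3 0 0; 0 -3 0 0; 0 -3 0 0; 0 -3 0 0; 0 -3 0 0; 0 0 0 0; 0 0 0 0",
)

```text
clock: 9.53
ee_pos: [0.465, 0.2524, 0.4124]
tcp_rot: [-179.9, -0.1, 1.8]
contact_force: [-0.3, -1.0, -0.8]
finger_gap: -0.0001
grasp_force: 0.0
```

```bash
python3 - <<'E'
from h import *
f,g=grab_frame("scene"),grab_frame("top"); t=g["frame"];s=f["frame"]
o=np.hstack([cv2.resize(s[145:195,380:430],(400,400),interpolation=cv2.INTER_CUBIC),cv2.resize(t[145:195,400:450],(400,400),interpolation=cv2.INTER_CUBIC)])
cv2.imwrite("pics/p4.png",np.clip((o[:,:,::-1]/255.)**.6*255,0,255).astype('uint8'))
e=edge(t,slice(412,422),165,190); print(e,slope(g,(417,e),.039)+[0,1.1])
e0=edge(cv2.imread("pics/scene0.png"),slice(390,396),190,210);e=edge(s,slice(390,400),155,185); print(e0,e,slope(f,(393,e0),.039),slope(f,(395,e),.039)); print(observe()["contact_force"])
E
```

```text
175.4403855910705 [-166.7  105.7]
199.33031332578332 170.69249231950846 [-165.8    0.2] [-160.9  106.1]
[-0.01601431 -0.77402103 -0.65304981]
```

View pics/p4.png

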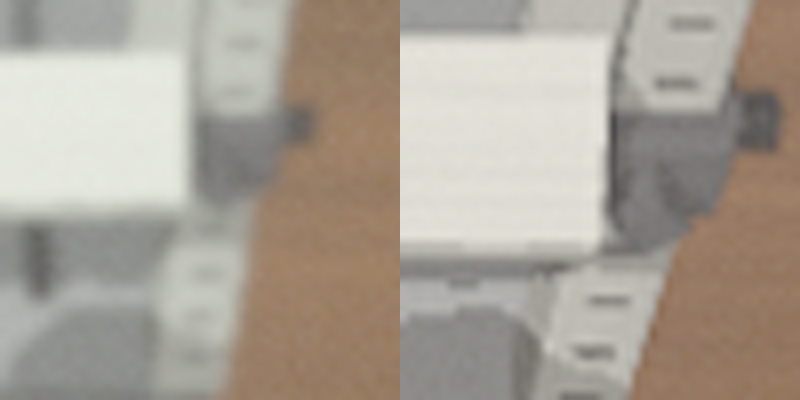

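The lip edge stands at s≈105.8 mm in both views. My marker estimates are 103.4–107 mm (screw, top edge and tip), so it is level and the hand is clear.

```bash
python3 -c "
from workcell import *
print(hand_in())"
```

```text
the job is handed in; nothing more can be done
None
```

I raised the sash about 106 mm up the slope, level with the marker's point to within my roughly 3 mm measuring error, left it standing with the hand clear, and handed the job in; no verdict came back.

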